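# Lock the sample mill's lid with its T-head key

### The job

Take the T-head locking key out of its rest, feel its head into the slot in the lock plate on the mill's lid (the plate sits off-centre by some millimetres), push it down against the spring, turn it a quarter turn clockwise and let it rise into its seat so that the lid is locked, then let go of it. Be gentle: never load the key against the mill, pushing or pulling, with more than 25 N, and leave the bowl, bottle and jar behind it where they stand.

Things in the scene. Friction and masses are not known exactly. Their poses are not given: they have to be found in the camera images.
- mill: the sample mill: fixed white housing 180 x 180 mm with a grey lid, 90 mm high; origin at the middle of its underside. On the lid lies a steel lock plate 96 (x) x 80 (y) mm, 6 mm thick, with one straight slot 40 mm long (along x) and 16 mm wide (along y) through its middle
- lid (a point): mid-lid of the mill, at the height of the lock plate's top face (96 mm above the bench); x along the slot, z up. The plate is bolted on off-centre, square to the lid: the slot's middle lies up to 8.5 mm from this point along x and up to 5 mm along y, either way. It stays put sideways, but its rubber mounts give about 1 mm per 5 N up or down (at most 2 mm up, 3 mm down)
- spring (a point): middle of the lid, 11 mm below the lock plate's top face, where a sprung disc lies under the slot: 0.6 N per mm of push from zero, 14 mm of travel, then a hard end
- seat (a point): middle of the lid, at the lock plate's underside (6 mm below its top face). Lugs reach 4 mm farther down: a T-head turns only when its upper face is over 10 mm below the plate's top face, only clockwise seen from above, by 90 degrees to a stop. Let up there, it rises 4 mm into the seat across the slot, upper face on the plate's underside, and cannot turn back or come out
- key_grip (a point): middle of the flat aluminium grip of the loose locking key, the point to grasp. The key stands upright, 70 mm tall, 90 to 140 g: grip 40 (x) x 14 (y) x 32 mm high on top, then a round steel shank 11 mm across, at the foot the T-head. Locked home, this point is 38 to 39 mm above the plate's top face; to turn, it must be under 34 mm; the spring's hard end is at 29 mm
- key_foot (a point): middle of the under face of the key's steel T-head, 54 mm below the grip's middle: a bar 36 (x) x 12 (y) x 10 mm high, parallel to the grip; x along the bar, z up the shank
- rest: fixed grey block 84 (x) x 52 (y) x 22 mm high with a pocket 14 mm deep in which the key stands loosely, its T-head along x; origin at the middle of its underside
- mortar: bystander: white ceramic mortar bowl, 96 mm across, 55 mm high; origin at the middle of its underside
- reagent: bystander: brown glass reagent bottle with black cap, 64 mm across, 135 mm high; origin at the middle of its underside
- jar: bystander: white plastic sample jar, 66 mm across, 85 mm high; origin at the middle of its underside
Not all that is in view belongs to the job. Of the things that look like the part that bears key_grip, the middle-sized one is meant.

How it is judged:
By the outcome, as a careful person would: the job done as asked, in the order asked, and still so for the second after the job is handed in, with the robot touching nothing.
It also fails if it takes over 67 s, if anything falls off the work surface, if the arm or the gripper's body presses on something with over 40 N, if the wrist force passes 120 N, or if a joint passes its speed limit or range.

### The arm

A 6-joint arm with a two-finger parallel gripper is mounted at the origin on the work surface. World frame = base frame: x ahead of the robot, y to its left, z up, the work surface at z = 0. Lengths are in m, angles in rad, forces in N, time in s.
With the tool pointing down it reaches from about 0.35 to 0.85 m from the base axis. Payload 8.1 kg.
Tool frame: the origin (TCP) lies at the very end of the fingers, on their centre line; the grasp point (between the pads) lies robot.tcp_to_grasp behind it (robot.tcp_to_grasp is the distance from the TCP to the grasp point, in m); z points along the fingers, y is the line along which they close (so a half turn about z gives the same grasp; the last joint's range is limited). The gripper opens to 93 mm and grips with 3 to 60 N. Pads are 15 mm wide; open, the fingers measure 128 mm over their backs; the gripper's body (75 mm by 188 mm) begins 65 mm behind the grasp point.
Start: joints at [-0.085, 0.13, 1.488, -0, 1.523, -0.085], TCP at [0.6, 0, 0.219] pointing down, gripper open.
Joint ranges: [-2.96, 2.96], [-0.89, 2.26], [0.02, 2.5], [-1.34, 4.48], [0, 2.73], [-2.66, 2.66]. Speed limits (rad/s): [2.39, 2.39, 2.79, 3.14, 3.14, 3.14].

### API

Orientations are given as a rotation vector (axis times angle).
In Python, from plant import robot gives the robot as it stands. The module is installed in compiled form; this text tells all that it offers.
- The arm moves only by the shell command python3 -m pendant 'ROWS' [FORCE]. ROWS is JSON, a list that holds one entry, the list of rows, each a list of 5 numbers: the opening, from 0 (shut) to 1 (fully open), then the shift along the tool's x, y, z in cm, then the turn about the tool's z in degrees. In form: [[[fingers, x, y, z, roll], ...]]. A call has 1 to 8 rows; each row shifts and turns the commanded pose from where the row before left it, along the tool's axes as they then stand; what a row does not reach is not made up. A row lasts 1/10 s, in which the tool goes at most 50 mm and 8.59 degrees, less where a joint would pass 70% of its speed; a pose out of reach is approached as far as the arm can. A call is refused whole if a number of a shift passes 5 or a number of a turn 8.59, either way. A call with a gripper value outside its range is refused whole. The fingers move at their own pace and stop on an object; FORCE is the grip in N (left out, the last holds). Time passes only in rows, so rows that do not move let the fingers close. It gives the time, the measured TCP pose, the force, the opening and the grip force at its end, in the units of the state.
- robot.read_state(): the state, without advancing time (a new reading comes with each control period).
- robot.read_camera(name): name is "scene" or "side" or "wrist"; returns a dict with "img" (480x640x3 uint8, blue, green, red), "K" (3x3 intrinsics, pixels), "k1" (the pictures are not rectified: a ray, as slopes to the right and down, at radius r is drawn at 1 + k1 r^2 times it, then the intrinsics apply), "pose" (4x4, takes a point from camera to world coordinates). Camera axes: x right, y up, looking along -z (the intrinsics and any distortion apply to the point x, -y, -z); pixel columns grow to the right and rows downward; lengths in m; the calibration is good to about 2 mm. A picture is of the moment at which its call begins. There is no depth.
- robot.close_job(): hands the job in; it is judged then, once.
The state is a dict: "t": time; "q": joint angles; "dq": joint speeds; "joint_torque": joint torques, N m; "tool_pos": TCP position; "orientation": TCP orientation; "force": force on the tool from outside, world axes, zero at the start; "wrist_torque": the same for the moment, N m; "opening": finger opening in m; "gripper_force": force on a finger pad.
Only numpy, scipy, OpenCV 4.12 (cv2) and the standard library are available. Lean on these libraries where they do the work, as an engineer would, in place of code of your own. Each camera call takes 0.05 s, during which the arm holds its last target. There are 200 camera calls.

## Working session

There is one attempt and no reset: what is moved stays moved. The work goes in short steps, Python scripts to look and compute and a shell command to move; the robot and the scene stay as the last step left them, time stands still between calls to the robot, and variables do not carry over. Pictures are saved under pics/ and viewed, at most 10 in all, crops included, and the job is handed in when it is done.

```bash
mkdir -p pics
cat > h.py <<'E'
import numpy as np, cv2
from plant import robot
def snap(n,f):
    c=robot.read_camera(n); cv2.imwrite(f'pics/{f}.png',c['img']); np.savez(f'pics/{f}.npz',K=c['K'],k1=c['k1'],pose=c['pose']); return c
def ray(f,u,v):
    c=np.load(f'pics/{f}.npz'); K=c['K']; k=float(c['k1'])
    d=np.array([(u-K[0,2])/K[0,0],(v-K[1,2])/K[1,1]]); s=d.copy()
    for _ in range(20): s=d/(1+k*(s@s))
    P=c['pose']; return P[:3,3],P[:3,:3]@np.array([s[0],-s[1],-1])
def at(f,u,v,z):
    o,d=ray(f,u,v); return o+d*(z-o[2])/d[2]
def proj(f,p):
    c=np.load(f'pics/{f}.npz'); K=c['K']; P=c['pose']; q=P[:3,:3].T@(np.array(p)-P[:3,3])
    s=np.array([q[0],-q[1]])/-q[2]; s=s*(1+float(c['k1'])*(s@s)); return K[0,0]*s[0]+K[0,2],K[1,1]*s[1]+K[1,2]
E
python3 - <<'E'
from h import *
for n in('scene','side','wrist'):
    c=snap(n,n+'0'); print(n,c['k1'],c['pose'].round(3).tolist(),c['K'].round(0).tolist())
print(robot.read_state(),robot.tcp_to_grasp)
E
```

```text
scene 0.05618057830584377 [[-0.159, -0.752, 0.639, 1.12], [0.987, -0.134, 0.088, 0.08], [0.019, 0.645, 0.764, 0.701], [0.0, 0.0, 0.0, 1.0]] [[553.0, 0.0, 321.0], [0.0, 553.0, 244.0], [0.0, 0.0, 1.0]]
side -0.15126383787638123 [[-0.987, 0.113, -0.117, 0.508], [-0.163, -0.717, 0.678, 0.518], [-0.008, 0.688, 0.726, 0.65], [0.0, 0.0, 0.0, 1.0]] [[594.0, 0.0, 311.0], [0.0, 594.0, 239.0], [0.0, 0.0, 1.0]]
wrist -0.06861030014640244 [[1.0, 0.0, 0.001, 0.598], [-0.0, 0.971, 0.24, 0.067], [-0.001, -0.24, 0.971, 0.383], [0.0, 0.0, 0.0, 1.0]] [[405.0, 0.0, 325.0], [0.0, 405.0, 234.0], [0.0, 0.0, 1.0]]
{'t': 0.15, 'q': array([-8.54154120e-02,  1.30990722e-01,  1.48901708e+00,  4.07028154e-05,
        1.52298919e+00, -8.54279412e-02]), 'dq': array([ 0.00128732, -0.00090013, -0.00317329, -0.00152016, -0.00077608,
        0.00137182]), 'joint_torque': array([ 8.59073725e-05, -5.60473788e+01, -4.92333663e+01,  7.68201635e-02,
        3.05504061e-02, -1.41810942e-04]), 'tool_pos': array([5.99571682e-01, 6.51714608e-05, 2.17833218e-01]), 'orientation': array([-2.22065150e+00, -2.22067494e+00,  1.37174174e-03]), 'force': array([0.07826987, 0.07615298, 0.67709693]), 'wrist_torque': array([-0.00481184,  0.00870013, -0.00199027]), 'gripper_force': 0.0, 'opening': 0.09307010006136392} 0.0188
```

View pics/scene0.png

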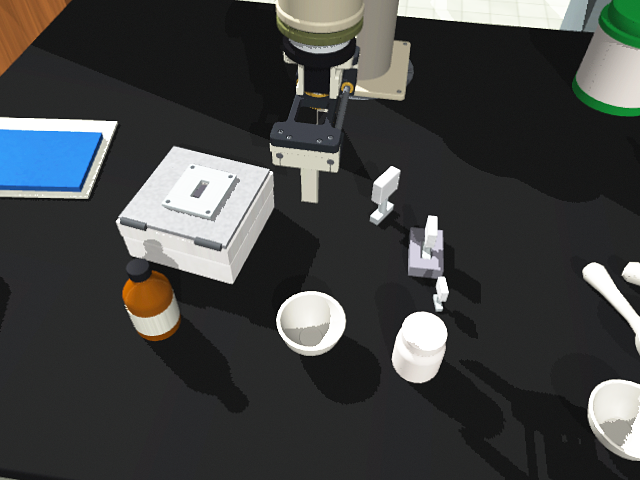

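View pics/wrist0.png

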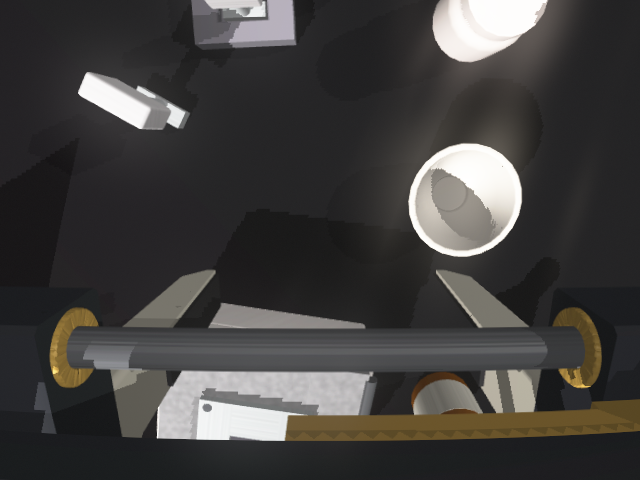

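Scene: mill at left (slot about (203,188)), key standing in the rest at (430,235), with a bigger decoy at (385,195) and a smaller one at (441,292). The bowl, jar and bottle are nearer the camera. Next come enlarged crops.

Run:
```python
import cv2,numpy as np
s=cv2.imread('pics/scene0.png')
a=cv2.resize(s[190:320,360:480],None,fx=4.5,fy=4.5,interpolation=cv2.INTER_CUBIC)[:585,:400]
a=cv2.resize(s[200:290,395:455],(400,600),interpolation=cv2.INTER_CUBIC)
b=cv2.resize(s[145:225,160:240][:, :],(400,400),interpolation=cv2.INTER_CUBIC)
o=np.zeros((600,800,3),np.uint8);o[:600,:400]=a;o[:400,400:]=b
cv2.imwrite('pics/crop0.png',o)
```

```text
(no output)
```

View pics/crop0.png

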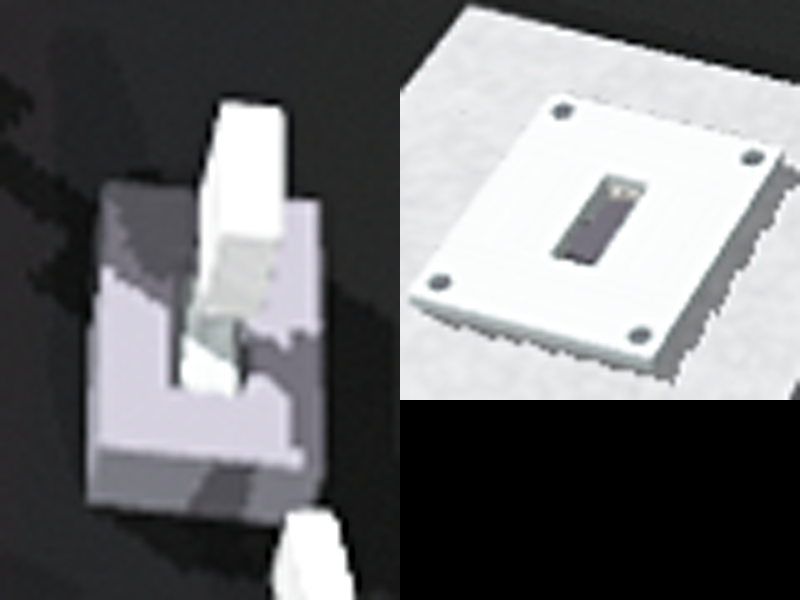

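View pics/side0.png

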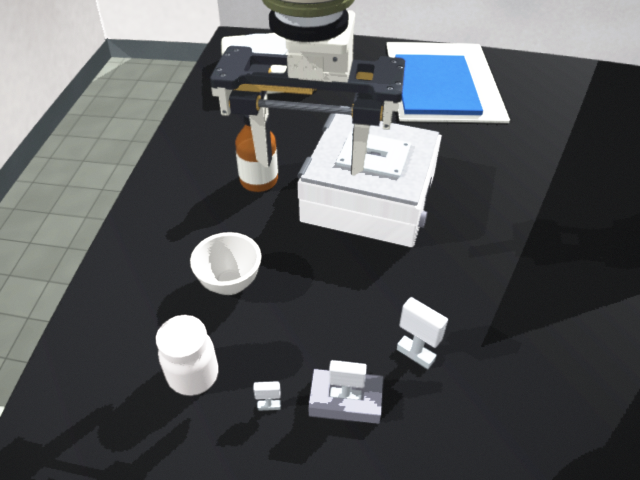

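Crop: the rest's top corners and grip's top corners are readable (left), as are the plate and slot corners (right). The side view confirms the key standing in the rest at (347,378).

Run:
```python
from h import *
def grp(name,pts,z,ox,oy,s,X):
    P=np.array([at('scene0',ox+(u-X)/s,oy+v/s,z) for u,v in pts]); print(name,(P*1000).round(0)[:,:2].tolist(),'mean',(P.mean(0)*1000).round(1),
      'sides',[round(1000*np.linalg.norm(P[i]-P[i-1]),1) for i in range(len(P))],'ang',[round(np.degrees(np.arctan2(*(P[i]-P[i-1])[[1,0]])),1) for i in range(len(P))])
grp('rest',[(103,183),(322,200),(324,468),(92,447)],.022,395,200,6.667,0)
grp('grip',[(222,100),(285,107),(280,240),(215,232)],.078,395,200,6.667,0)
grp('plate',[(558,95),(783,150),(655,358),(410,297)],.096,160,145,5,400)
grp('slot',[(608,174),(647,180),(598,265),(552,258)],.096,160,145,5,400)
# lid corners full image guess
P=[at('scene0',u,v,.09) for u,v in[(174,147),(273,172),(226,250),(119,221)]]
print(np.round(P,3),np.mean(P,0))
# side-view checks
print(at('side0',348,363,.078), at('side0',379,152,.096))
```

```text
rest [[491.0, 142.0], [487.0, 195.0], [571.0, 197.0], [574.0, 144.0]] mean [530.7 169.6  22. ] sides [np.float64(83.7), np.float64(53.7), np.float64(84.3), np.float64(53.6)] ang [np.float64(-178.6), np.float64(94.1), np.float64(1.3), np.float64(-86.6)]
grip [[512.0, 162.0], [511.0, 177.0], [553.0, 177.0], [553.0, 162.0]] mean [532.3 169.6  78. ] sides [np.float64(41.3), np.float64(14.5), np.float64(41.5), np.float64(14.5)] ang [np.float64(179.8), np.float64(91.2), np.float64(-0.1), np.float64(-89.4)]
plate [[484.0, -222.0], [496.0, -145.0], [590.0, -159.0], [579.0, -238.0]] mean [ 536.9 -190.8   96. ] sides [np.float64(96.3), np.float64(78.3), np.float64(95.4), np.float64(79.7)] ang [np.float64(170.6), np.float64(81.2), np.float64(-8.5), np.float64(-98.1)]
slot [[516.0, -196.0], [517.0, -183.0], [555.0, -187.0], [555.0, -201.0]] mean [ 535.9 -191.6   96. ] sides [np.float64(39.3), np.float64(12.7), np.float64(39.1), np.float64(14.6)] ang [np.float64(171.6), np.float64(88.1), np.float64(-5.7), np.float64(-91.5)]
[[ 0.442 -0.266  0.09 ]
 [ 0.472 -0.091  0.09 ]
 [ 0.643 -0.122  0.09 ]
 [ 0.617 -0.291  0.09 ]] [ 0.54359445 -0.19245074  0.09      ]
[0.52974702 0.16453704 0.078     ] [ 0.5272209  -0.19350569  0.096     ]
```

Measurements agree with the given sizes: key at (0.532, 0.169), slot at about (0.536, -0.191) turned about -8.7°. Rolling -90° and moving over the key.

```bash
python3 -m pendant '[[[0.45,0,0,0,-8.5],[0.45,0,0,0,-8.5],[0.45,0,0,0,-8.5],[0.45,0,0,0,-8.5],[0.45,0,0,0,-8.5],[0.45,0,0,0,-8.5],[0.45,0,0,0,-8.5],[0.45,0,0,0,-8.5]]]' 25
python3 -m pendant '[[[0.45,0,0,0,-8.5],[0.45,0,0,0,-8.5],[0.45,0,0,0,-5],[0.45,1.7,4.2,0,0],[0.45,1.7,4.2,0,0],[0.45,1.7,4.2,0,0],[0.45,1.7,4.2,0,0],[0.45,0,0,0,0]]]'
python3 - <<'E'
from h import *
from scipy.spatial.transform import Rotation as R
c=snap('wrist','w1'); s=robot.read_state(); print(s['tool_pos'],R.from_rotvec(s['orientation']).as_matrix().round(3).tolist(),s['q'].round(2),s['force'])
E
```

```text
t: 0.95
tool_pos: [0.5997, 0.0, 0.2182]
orientation: [-0.59, -3.085, 0.0]
force: [-0.3, 0.1, 0.1]
opening: 0.0423
gripper_force: 0.0
t: 1.75
tool_pos: [0.5298, 0.1726, 0.2184]
orientation: [0.008, -3.14, -0.003]
force: [-0.1, -0.9, 0.1]
opening: 0.0421
gripper_force: 0.0
[0.5308582  0.1703182  0.21845927] [[-1.0, -0.004, -0.0], [-0.004, 1.0, 0.0], [0.0, 0.0, -1.0]] [ 0.22  0.02  1.61  0.    1.52 -1.36] [-0.17632384 -0.36665111  0.34109488]
```

View pics/w1.png

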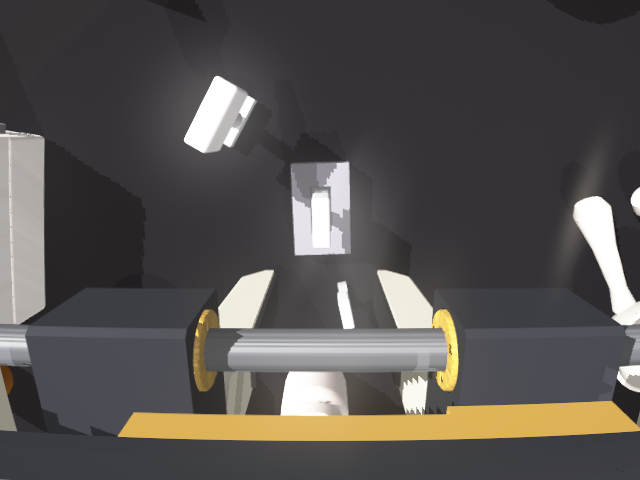

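The wrist view shows the key's grip top at x 312–330, y 192–247, square between the fingers. The small decoy is at (345,305) and the big decoy, upper left, is clear.

Run:
```python
from h import *
for u,v in[(312,247),(330,247),(329,192),(313,192)]: print(at('w1',u,v,.078).round(4))
print('decoys',at('w1',345,305,.02),at('w1',330,325,.02),at('w1',350,325,.02),at('scene0',441,303,0.01),at('scene0',385,213,.01))
print(at('w1',292,162,.022),at('w1',350,162,.022),at('w1',351,253,.022),at('w1',296,255,.022))
print(robot.read_state()['tool_pos'])
```

```text
[0.5481 0.1632 0.078 ]
[0.5481 0.1773 0.078 ]
[0.5048 0.1762 0.078 ]
[0.5048 0.1641 0.078 ]
decoys [0.6225784 0.1931764 0.02     ] [0.6438645  0.17881377 0.02      ] [0.64381471 0.19846464 0.02      ] [0.62487015 0.19649134 0.01      ] [0.45367059 0.09780645 0.01      ]
[0.48602781 0.14405212 0.022     ] [0.4858084  0.19526305 0.022     ] [0.56947056 0.19776103 0.022     ] [0.57162518 0.14655952 0.022     ]
[0.5308582  0.1703182  0.21845927]
```

```bash
python3 -m pendant '[[[0.45,0,0,4,0],[0.45,0,0,4,0],[0.45,0,0,4,0],[0.45,0,0,3,0],[0.45,0,0,1.5,0],[0.45,0,0,1,0],[0.45,0,0,0,0],[0.45,0,0,0,0]]]' 40
python3 -m pendant '[[[0,0,0,0,0],[0,0,0,0,0],[0,0,0,0,0],[0,0,0,0,0],[0,0,0,0,0],[0,0,0,0,0]]]' 40
```

```text
t: 2.6
tool_pos: [0.5333, 0.168, 0.0452]
orientation: [0.0, 3.139, 0.001]
force: [-0.6, 0.2, 0.2]
opening: 0.0419
gripper_force: 0.0
t: 3.2
tool_pos: [0.5323, 0.1682, 0.0441]
orientation: [-0.0, 3.141, 0.0]
force: [-0.6, -0.4, 3.5]
opening: 0.0137
gripper_force: 40.0
```

```bash
python3 -m pendant '[[[0,0,0,-1,0],[0,0,0,-2,0],[0,0,0,-3,0],[0,0,0,-3,0],[0,0,0,-3,0],[0,0,0,-3,0],[0,0,0,0,0],[0,0,0,0,0]]]' 40
python3 - <<'E'
from h import *
snap('scene','s2'); snap('side','d2'); s=robot.read_state(); print(s['tool_pos'],s['force'],s['opening'])
a=cv2.imread('pics/s2.png');b=cv2.imread('pics/d2.png')
p=proj('s2',s['tool_pos']);q=proj('d2',s['tool_pos']);print(p,q)
def cr(im,c,f):
    x=int(np.clip(c[0]-67,0,506));y=int(np.clip(c[1]-70,0,330));print(x,y);return cv2.resize(im[y:y+150,x:x+100],(400,600),interpolation=cv2.INTER_CUBIC)
cv2.imwrite('pics/c2.png',np.hstack([cr(a,p,0),cr(b,q,0)]))
E
```

```text
t: 4.0
tool_pos: [0.5324, 0.1681, 0.1943]
orientation: [-0.0, 3.14, 0.001]
force: [-0.3, 0.7, -1.5]
opening: 0.0138
gripper_force: 40.0
[0.53103579 0.16779077 0.19195606] [ 1.15474694  0.18290459 -1.97731406] 0.013562204055077442
(np.float64(445.93836714546444), np.float64(168.40904059075143)) (np.float64(350.8292166901712), np.float64(303.04799641875655))
378 98
283 233
```

View pics/c2.png

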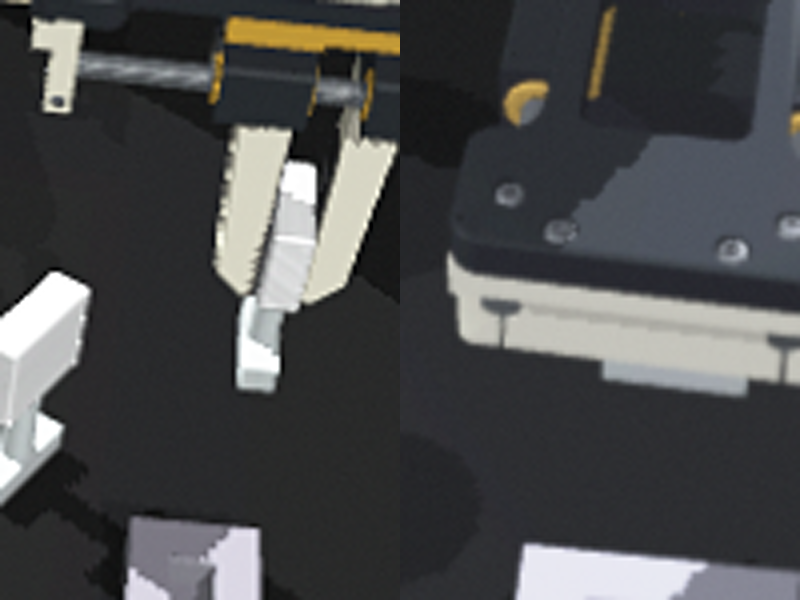

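The key is held upright with its bar parallel to the grip: bar's near bottom edge is at crop (236–275, 389). Checking the foot's offset from the TCP.

Run:
```python
from h import *
z=.194-.0352
for u,v in[(236,388),(275,391)]: print('foot',at('s2',378+u/4,98+v/4,z))
for u,v in[(276,233),(314,240)]: print('griptop near',at('s2',378+u/4,98+v/4,.194+.0348))
for u,v in[(258,303),(298,310)]: print('gripbot near',at('s2',378+u/4,98+v/4,.194+.0028))
```

```text
foot [0.55013222 0.16220383 0.1588    ]
foot [0.5492518  0.17557691 0.1588    ]
griptop near [0.54995597 0.1623581  0.2288    ]
griptop near [0.55126201 0.17446167 0.2288    ]
gripbot near [0.54814402 0.16259535 0.1968    ]
gripbot near [0.54927167 0.17581417 0.1968    ]
```

```bash
python3 -m pendant '[[[0,-0.5,-4.5,0,0],[0,0,-4.5,0,0],[0,0,-4.5,0,0],[0,0,-4.5,0,0],[0,0,-4.5,0,0],[0,0,-4.5,0,0],[0,0,-4.5,0,0],[0,0,-4.5,0,0]]]'
python3 -m pendant '[[[0,0,0,0,8.5],[0,0,0,0,0],[0,0,0,0,0]]]'
python3 - <<'E'
from h import *
snap('scene','s3'); snap('wrist','w3'); s=robot.read_state(); print(s['tool_pos'],s['orientation'],s['force'])
a=cv2.imread('pics/s3.png')[90:240,140:240];b=cv2.imread('pics/w3.png')[100:400,220:420]
cv2.imwrite('pics/c3.png',np.hstack([cv2.resize(a,(400,600),interpolation=2),cv2.resize(b,(400,600),interpolation=2)]))
E
```

```text
t: 4.9
tool_pos: [0.5356, -0.1933, 0.1915]
orientation: [-0.0, -3.139, -0.002]
force: [0.3, 0.7, -0.5]
opening: 0.0138
gripper_force: 40.0
t: 5.2
tool_pos: [0.5362, -0.1913, 0.192]
orientation: [-0.227, -3.131, -0.002]
force: [-0.2, -0.1, -0.6]
opening: 0.0139
gripper_force: 40.0
[ 0.53675671 -0.19082629  0.19282259] [-2.26108565e-01 -3.13218965e+00 -1.03623720e-03] [-0.83339307 -0.05693221 -0.65631352]
```

View pics/c3.png

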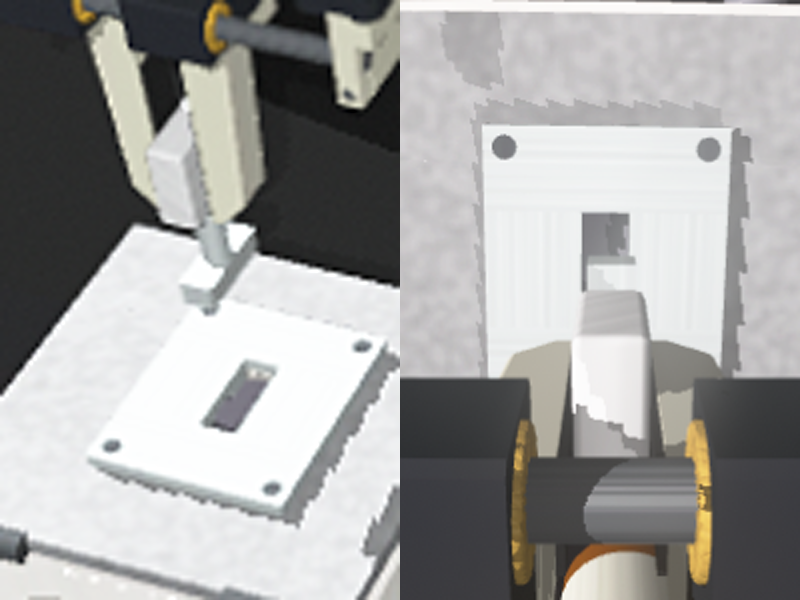

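The wrist crop shows the slot's far end at (582–630, 213) and the bar's tip at (588–635, ~262–290). The scene crop shows the slot corners and bar unobstructed.

Run:
```python
from h import *
W=lambda x,y,z:at('w3',220+(x-400)/2,100+y/2,z)
S=lambda x,y,z:at('s3',140+x/4,90+y/4,z)
c=np.load('pics/w3.npz')['pose'];print(c[:3,3],c[:3,0])
for n,p,q in[('platefar',W(483,125,.096),W(733,128,.096)),('left',W(487,375,.096),W(483,125,.096)),('right',W(724,375,.096),W(733,128,.096)),('slotfar',W(582,213,.096),W(630,213,.096)),('bar far up',W(588,263,.168),W(635,263,.168)),
 ('S plate L',S(88,460,.096),S(205,300,.096)),('S plate near',S(88,460,.096),S(284,512,.096)),('S plate R',S(284,512,.096),S(385,343,.096)),('S slot L',S(203,425,.096),S(243,359,.096)),('S slot R',S(237,432,.096),S(277,365,.096)),
 ('S bar near bot',S(184,300,.158),S(210,310,.158)),('S bar near top',S(181,287,.168),S(212,296,.168))]:
  d=q-p;print(n,(p*1000).round(1)[:2],(q*1000).round(1)[:2],'mid',((p+q)*500).round(1)[:2],'len',(1000*np.linalg.norm(d)).round(1),'ang',np.degrees(np.arctan2(d[1],d[0])).round(1))
```

```text
[ 0.4699576  -0.18102013  0.35807392] [1.43913123e-01 9.89589914e-01 9.02358403e-04]
platefar [ 481.  -223.6] [ 493.4 -144.5] mid [ 487.2 -184.1] len 80.1 ang 81.0
left [ 564.9 -237.6] [ 481.  -223.6] mid [ 522.9 -230.6] len 85.1 ang 170.5
right [ 576.7 -156.8] [ 493.4 -144.5] mid [ 535.1 -150.6] len 84.2 ang 171.7
slotfar [ 513.8 -196.6] [ 516.1 -181. ] mid [ 514.9 -188.8] len 15.7 ang 81.7
bar far up [ 514.  -192.7] [ 515.6 -181.5] mid [ 514.8 -187.1] len 11.3 ang 81.7
S plate L [ 579.8 -237.3] [ 486.  -221.8] mid [ 532.9 -229.5] len 95.1 ang 170.7
S plate near [ 579.8 -237.3] [ 592.6 -158. ] mid [ 586.2 -197.6] len 80.3 ang 80.9
S plate R [ 592.6 -158. ] [ 497.3 -144.7] mid [ 544.9 -151.3] len 96.2 ang 172.1
S slot L [ 554.3 -201. ] [ 516.3 -196.9] mid [ 535.3 -198.9] len 38.2 ang 173.8
S slot R [ 555.6 -187.2] [ 517.2 -182.9] mid [ 536.4 -185.1] len 38.6 ang 173.5
S bar near bot [ 552.4 -198.2] [ 555.8 -187.5] mid [ 554.1 -192.9] len 11.2 ang 72.3
S bar near top [ 556.4 -196.3] [ 559.  -184.1] mid [ 557.7 -190.2] len 12.4 ang 78.1
```

Slot centre is about 1 mm in -x and 1.5 mm in -y from the bar, and the slot angle is about -8.9°. Correcting, then descending to just above the plate.

```bash
python3 -m pendant '[[[0,0.1,-0.15,0,0.4],[0,0,0,2,0],[0,0,0,2,0],[0,0,0,1,0],[0,0,0,0.6,0],[0,0,0,0,0],[0,0,0,0,0]]]'
python3 -m pendant '[[[0,0,0,0.3,0],[0,0,0,0.2,0],[0,0,0,0,0],[0,0,0,0,0]]]'
```

```text
t: 6.0
tool_pos: [0.5363, -0.1934, 0.1385]
orientation: [0.243, 3.131, -0.001]
force: [-0.1, -0.5, -0.5]
opening: 0.0139
gripper_force: 40.0
t: 6.4
tool_pos: [0.5358, -0.1933, 0.1327]
orientation: [0.244, 3.132, -0.0]
force: [-0.9, -0.3, -0.3]
opening: 0.0137
gripper_force: 40.0
```

```bash
python3 -m pendant '[[[0,0,0,0.2,0],[0,0,0,0,0],[0,0,0,0,0]]]'; python3 -m pendant '[[[0,0,0,0.2,0],[0,0,0,0,0],[0,0,0,0,0]]]'
```

```text
t: 6.7
tool_pos: [0.5357, -0.1933, 0.1305]
orientation: [-0.244, -3.132, -0.0]
force: [0.1, -1.0, -1.6]
opening: 0.0138
gripper_force: 40.0
t: 7.0
tool_pos: [0.5357, -0.1933, 0.1285]
orientation: [-0.244, -3.132, -0.0]
force: [-0.7, -1.2, -0.7]
opening: 0.014
gripper_force: 40.0
```

```bash
python3 -m pendant '[[[0,0,0,0.2,0],[0,0,0,0,0],[0,0,0,0,0]]]'; python3 -m pendant '[[[0,0,0,0.1,0],[0,0,0,0,0],[0,0,0,0,0]]]'
```

```text
t: 7.3
tool_pos: [0.5357, -0.1933, 0.1265]
orientation: [-0.244, -3.132, -0.0]
force: [-0.3, 0.7, -1.1]
opening: 0.0141
gripper_force: 40.0
t: 7.6
tool_pos: [0.5358, -0.1933, 0.1256]
orientation: [-0.244, -3.132, -0.0]
force: [-0.4, 0.9, 0.2]
opening: 0.0137
gripper_force: 40.0
```

No force 5 mm below the plate's top, so the head is in the slot. Continuing down against the spring.

```bash
python3 -m pendant '[[[0,0,0,0.2,0],[0,0,0,0.2,0],[0,0,0,0,0],[0,0,0,0,0]]]'; python3 -m pendant '[[[0,0,0,0.2,0],[0,0,0,0.2,0],[0,0,0,0,0],[0,0,0,0,0]]]'
```

```text
t: 8.0
tool_pos: [0.5357, -0.1933, 0.1215]
orientation: [-0.244, -3.132, -0.0]
force: [-0.2, 0.6, -1.6]
opening: 0.0139
gripper_force: 40.0
t: 8.4
tool_pos: [0.536, -0.1934, 0.1179]
orientation: [0.244, 3.132, -0.0]
force: [1.0, 0.8, 1.0]
opening: 0.0136
gripper_force: 40.0
```

```bash
python3 -m pendant '[[[0,0,0,0.2,0],[0,0,0,0.2,0],[0,0,0,0.2,0],[0,0,0,0,0],[0,0,0,0,0]]]'; python3 -m pendant '[[[0,0,0,0.2,0],[0,0,0,0.15,0],[0,0,0,0,0],[0,0,0,0,0]]]'
```

```text
t: 8.9
tool_pos: [0.536, -0.1934, 0.112]
orientation: [0.244, 3.132, -0.0]
force: [-0.4, 0.9, 3.8]
opening: 0.014
gripper_force: 40.0
t: 9.3
tool_pos: [0.5361, -0.1934, 0.1085]
orientation: [0.244, 3.131, -0.0]
force: [-1.1, -0.2, 6.1]
opening: 0.014
gripper_force: 40.0
```

Spring force is as expected. Feeling sideways to centre the head before turning.

```bash
for i in 1 2; do python3 -m pendant '[[[0,0,0.1,0,0],[0,0,0,0,0],[0,0,0,0,0]]]' | sed -n '2p;4p'; done; python3 -m pendant '[[[0,0,-0.2,0,0],[0,0,-0.1,0,0],[0,0,0,0,0],[0,0,0,0,0]]]'| sed -n '2p;4p'
```

```text
tool_pos: [0.5362, -0.1931, 0.1087]
force: [-0.8, -2.3, 6.0]
tool_pos: [0.5364, -0.1922, 0.1087]
force: [-1.1, -3.4, 6.6]
tool_pos: [0.5361, -0.1939, 0.1085]
force: [0.7, 1.7, 5.9]
```

```bash
for i in 1 2; do python3 -m pendant '[[[0,0,-0.1,0,0],[0,0,0,0,0],[0,0,0,0,0]]]' | sed -n '2p;4p'; done; python3 -m pendant '[[[0,0,0.2,0,0],[0,0,0.2,0,0],[0,0,0.1,0,0],[0,0,0,0,0],[0,0,0,0,0]]]'| sed -n '2p;4p';  python3 -m pendant '[[[0,0,0.1,0,0],[0,0,0,0,0],[0,0,0,0,0]]]' | sed -n '2p;4p'
```

```text
tool_pos: [0.536, -0.1947, 0.1085]
force: [0.3, 2.9, 6.4]
tool_pos: [0.5358, -0.1956, 0.1085]
force: [0.2, 3.9, 5.5]
tool_pos: [0.5365, -0.1922, 0.1088]
force: [-0.0, -2.4, 5.6]
tool_pos: [0.5367, -0.1914, 0.1088]
force: [-0.4, -2.9, 5.5]
```

```bash
python3 -m pendant '[[[0,0,-0.2,0,0],[0,0,-0.1,0,0],[0,0.1,0,0,0],[0,0.1,0,0,0],[0,0,0,0,0],[0,0,0,0,0]]]' | sed -n '2p;4p'; python3 -m pendant '[[[0,0.1,0,0,0],[0,0,0,0,0],[0,0,0,0,0]]]'| sed -n '2p;4p'; python3 -m pendant '[[[0,-0.2,0,0,0],[0,-0.2,0,0,0],[0,-0.1,0,0,0],[0,0,0,0,0],[0,0,0,0,0]]]'| sed -n '2p;4p';  python3 -m pendant '[[[0,-0.1,0,0,0],[0,0,0,0,0],[0,0,0,0,0]]]' | sed -n '2p;4p'
```

```text
tool_pos: [0.5354, -0.193, 0.1092]
force: [3.7, 1.3, 6.1]
tool_pos: [0.5346, -0.193, 0.1093]
force: [3.8, 1.1, 6.5]
tool_pos: [0.5368, -0.1934, 0.1078]
force: [-4.0, 1.2, 7.7]
tool_pos: [0.5377, -0.1936, 0.1078]
force: [-4.2, 1.5, 6.7]
```

Response is symmetric, so the position is centred. Returning to centre and turning clockwise.

```bash
python3 -m pendant '[[[0,0.3,0,0,0],[0,0,0,0,0],[0,0,0,0,4],[0,0,0,0,5],[0,0,0,0,5],[0,0,0,0,0],[0,0,0,0,0]]]'; python3 -c "
from h import *
s=robot.read_state();print(s['wrist_torque'],s['q'])"
```

```text
t: 14.1
tool_pos: [0.5363, -0.1935, 0.1087]
orientation: [0.624, 3.078, -0.0]
force: [-0.8, 0.1, 6.5]
opening: 0.0137
gripper_force: 40.0
[ 0.1551995  -0.13776941 -0.00725078] [-4.36244157e-01  1.27600030e-01  1.69602309e+00  4.25496079e-05
  1.31668153e+00 -1.60718408e+00]
```

```bash
python3 -m pendant '[[[0,0,0,0,5],[0,0,0,0,6],[0,0,0,0,6],[0,0,0,0,6],[0,0,0,0,6],[0,0,0,0,6],[0,0,0,0,0],[0,0,0,0,0]]]'; python3 -c "
from h import *
s=robot.read_state();print(s['wrist_torque'],s['q'][5])"
```

```text
t: 14.9
tool_pos: [0.5363, -0.1935, 0.1087]
orientation: [1.52, 2.748, 0.0]
force: [-0.4, 1.1, 5.7]
opening: 0.0133
gripper_force: 40.0
[ 0.00257199 -0.13433643  0.00436567] -0.9962491409935292
```

```bash
python3 -m pendant '[[[0,0,0,0,6],[0,0,0,0,6],[0,0,0,0,6],[0,0,0,0,6],[0,0,0,0,6],[0,0,0,0,6],[0,0,0,0,0],[0,0,0,0,0]]]'; python3 -c "
from h import *
s=robot.read_state();print(s['wrist_torque'],s['q'][5])"
```

```text
t: 15.7
tool_pos: [0.5363, -0.1936, 0.1087]
orientation: [2.295, 2.143, 0.001]
force: [1.5, 0.5, 6.6]
opening: 0.0136
gripper_force: 40.0
[-0.03923837 -0.09937036  0.0098172 ] -0.36790391257671956
```

```bash
python3 -m pendant '[[[0,0,0,0,3],[0,0,0,0,2],[0,0,0,0,1],[0,0,0,0,0],[0,0,0,0,0]]]'; python3 -c "
from h import *
s=robot.read_state();print(s['wrist_torque'],s['q'][5])"
```

```text
t: 16.2
tool_pos: [0.5364, -0.1936, 0.1087]
orientation: [2.404, 2.021, 0.001]
force: [0.1, -0.8, 6.1]
opening: 0.0138
gripper_force: 40.0
[-0.06935145 -0.07949879 -0.01740661] -0.26346171510061084
```

```bash
for i in 1 2; do python3 -m pendant '[[[0,0,0,0,1.5],[0,0,0,0,0],[0,0,0,0,0]]]'|sed -n '3,4p'; python3 -c "
from h import *
s=robot.read_state();print(s['wrist_torque'],s['q'][5])"; done
```

```text
orientation: [2.43, 1.989, 0.001]
force: [0.4, -0.7, 7.0]
[-0.06377891 -0.08629276  0.00872578] -0.23721603851772533
orientation: [2.456, 1.957, 0.001]
force: [0.9, -0.8, 5.8]
[-0.08348088 -0.03355113  0.06686742] -0.21109288069829907
```

Stop felt at about 93°. Backing off slightly and letting it rise.

```bash
python3 -m pendant '[[[0,0,0,0,-1.2],[0,0,0,-0.2,0],[0,0,0,-0.2,0],[0,0,0,0,0],[0,0,0,0,0]]]'|sed -n '2,4p'; python3 -m pendant '[[[0,0,0,-0.1,0],[0,0,0,-0.1,0],[0,0,0,0,0],[0,0,0,0,0]]]'|sed -n '2,4p'
```

```text
tool_pos: [0.5362, -0.1935, 0.1123]
orientation: [2.436, 1.983, 0.001]
force: [2.3, -1.0, 4.4]
tool_pos: [0.5357, -0.1933, 0.114]
orientation: [-2.436, -1.983, 0.0]
force: [1.9, -0.8, 2.5]
```

```bash
for i in 1 2 3; do python3 -m pendant '[[[0,0,0,-0.1,0],[0,0,0,0,0],[0,0,0,0,0]]]'|sed -n '2p;4p'; done; python3 -c "
from h import *
s=robot.read_state();print(s['wrist_torque'],s['q'][5])"
```

```text
tool_pos: [0.5356, -0.1932, 0.115]
force: [1.6, -1.5, 2.4]
tool_pos: [0.5356, -0.1932, 0.116]
force: [0.6, -1.0, 1.9]
tool_pos: [0.5355, -0.1932, 0.1167]
force: [1.5, -1.1, -1.1]
[-0.29584631 -0.31109562 -0.01178961] -0.23206822597231946
```

```bash
for i in 1 2; do python3 -m pendant '[[[0,0,0,-0.1,0],[0,0,0,0,0],[0,0,0,0,0]]]'|sed -n '2p;4p'; done; python3 -m pendant '[[[0,0,0,0,-3],[0,0,0,0,0],[0,0,0,0,0]]]';python3 -c "
from h import *
s=robot.read_state();print(s['wrist_torque'],s['q'][5])"
```

```text
tool_pos: [0.5355, -0.1932, 0.1175]
force: [2.8, -1.4, -5.6]
tool_pos: [0.5353, -0.1931, 0.1182]
force: [4.3, -2.8, -13.0]
t: 19.5
tool_pos: [0.5351, -0.193, 0.1182]
orientation: [-2.383, -2.044, 0.001]
force: [1.6, -1.2, -15.7]
opening: 0.014
gripper_force: 40.0
[-0.48043268 -0.54121801  0.00959082] -0.283150620811771
```

Retention confirmed: it resists about a 15 N pull, so it is seated. Relaxing, then releasing and retreating.

```bash
python3 -m pendant '[[[0,0,0,0.1,1.5],[0,0,0,0.1,0],[0,0,0,0,0],[0,0,0,0,0]]]'|sed -n '2p;4p'; python3 -m pendant '[[[0.45,0,0,0,0],[0.45,0,0,0,0],[0.45,0,0,0,0],[0.45,0,0,0,0],[0.45,0,0,0,0],[0.45,0,0,0,0]]]'|sed -n '2p;4,5p';  python3 -m pendant '[[[0.45,0,0,-1,0],[0.45,0,0,-2,0],[0.45,0,0,-3,0],[0.45,0,0,-4,0],[0.45,0,0,-4,0],[0.45,0,0,0,0],[0.45,0,0,0,0]]]'
python3 - <<'E'
from h import *
snap('scene','s4'); snap('wrist','w4')
a=cv2.imread('pics/s4.png');b=cv2.imread('pics/w4.png')
cv2.imwrite('pics/c4.png',np.hstack([cv2.resize(a[130:280,130:230],(400,600),interpolation=2),cv2.resize(b[60:360,220:420],(400,600),interpolation=2)]))
E
```

```text
tool_pos: [0.5353, -0.1931, 0.1173]
force: [-4.8, 1.4, -5.3]
tool_pos: [0.5359, -0.1934, 0.1173]
force: [-0.3, 0.7, 0.3]
opening: 0.0416
t: 21.2
tool_pos: [0.5366, -0.1937, 0.2593]
orientation: [2.408, 2.013, 0.002]
force: [0.3, -1.0, -0.6]
opening: 0.0415
gripper_force: 0.0
```

View pics/c4.png

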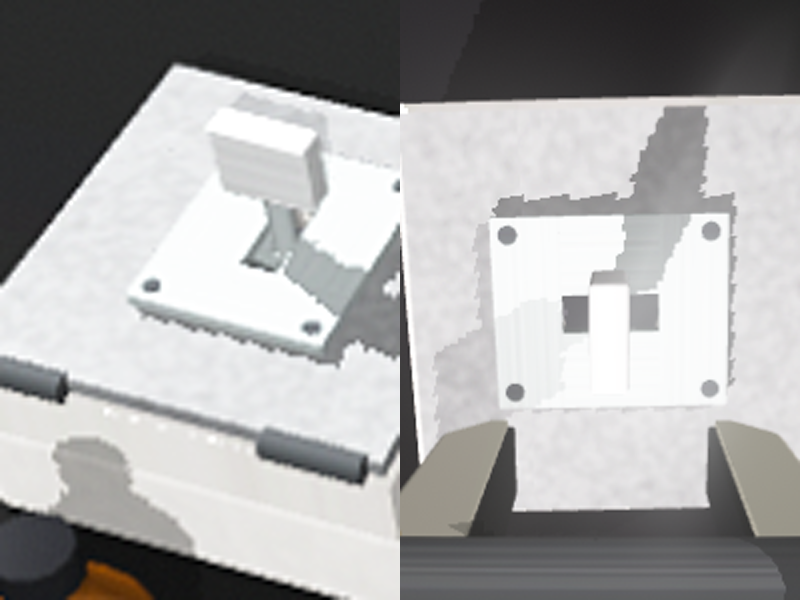

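The picture shows the key upright, its grip across the slot at crop (608, 330), with the gripper clear of it. Handing in.

```bash
python3 -c "
from h import *
print(robot.close_job())"
```

```text
the job is handed in; nothing more can be done
None
```

The key is seated and locked across the slot, resisted a pull of about 15 N, and has been let go; the gripper is clear, the bowl, bottle and jar were not touched, and I handed the job in at about 21 s.

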